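# Push the parts bin up the ramp into its holder

### The job

Push the red parts bin up the yellow-railed ramp, with its tall back wall as the face to push on, until its back edge has dropped behind the lip at the top and it sits flat in the black-floored holder. Slide it all the way rather than lifting it, then let go of it, and leave the paint tin beside the ramp where it stands.

Things in the scene. Friction and masses are not known exactly. Their poses are not given: they have to be found in the camera images.
- red_bin: Open red plastic parts bin, about 0.45 kg, 148 mm long at the underside (x), 100 mm wide, 75 mm high. It starts on the ramp's landing, its low open front facing uphill. Its tall back wall, 75 mm high, has its flat outer face at local x = +74 mm and faces downhill, so local +x points downhill. Origin: on the underside, midway along; width from local y = -44 to +56 mm.
- bin_ramp: Fixed ramp; yellow side rails 116 mm apart, 18 mm over the surface. Origin: table height, centre line, foot of the slope; x uphill, z up. Landing: level, 4 mm above the table, x = -250 to 0 mm. Steel slope: 10 degrees up from x = 0 to the lip at x = 150 mm (height 30 mm), then a 10 mm step down into the holder. Crossing the lip, the bin's back edge rises up to 10 mm off the slope before it drops.
- holder (a point): Frame of the black-floored holder behind the lip: origin on its floor at the foot of the lip, on the centre line; x up along the floor (10 degrees, like the slope), z square to it. The floor is 190 mm long to an end stop 18 mm high. The seated bin's origin lies 70 to 120 mm along x, at z = 0. Fingers following the bin over the lip 20 to 35 mm above the slope clear everything.
- thinner_tin: Round paint tin, 77 mm in diameter and 77 mm high, standing on the table beside the ramp, on the side away from the robot. Origin at the centre of its underside.
There are look-alikes about, which are no part of the job. What is shaped like the red_bin but green is not meant.

How it is judged:
By the outcome, as a careful person would: the job done as asked, in the order asked, and still so for the second after the job is handed in, with the robot touching nothing.
It also fails if it takes over 40 s, if anything falls off the work surface, if the arm or the gripper's body presses on something with over 40 N, if the wrist force passes 120 N, or if a joint passes its speed limit or range.

### The arm

A 6-joint arm with a two-finger parallel gripper is mounted at the origin on a cart in front of the work surface, level with it; the furniture and walls round the work are solid. World frame = base frame: x ahead of the robot, y to its left, z up, the work surface at z = 0. Lengths are in m, angles in degrees, forces in N, time in s.
With the tool pointing down it reaches from about 0.4 to 0.825 m from the base axis. Payload 7 kg.
Tool frame: the origin (TCP) lies at the very end of the fingers, on their centre line; the grasp point (between the pads) lies 19 mm behind it; z points along the fingers, y is the line along which they close (so a half turn about z gives the same grasp; the last joint's range is limited). The gripper opens to 88 mm and grips with 3 to 60 N. Pads are 19 mm wide; open, the fingers measure 130 mm over their backs; the gripper's body (78 mm by 193 mm) begins 47 mm behind the grasp point.
Start: joints at [-60.842, 20.546, 0.682, 0, -70.136, -16.507], TCP at [0.148, -0.659, 0.227] pointing down, gripper open.
Joint ranges: [-176.03, 176.03], [-82.01, 121.73], [-58.28, 71.71], [-173.87, 95.51], [-174.79, -0.11], [-173.66, 173.66]. Speed limits (degrees/s): [136.94, 136.94, 172.46, 180, 180, 180].

### API

Orientations are given as [roll, pitch, yaw] about the fixed x, y, z axes, in that order (R = Rz(yaw) Ry(pitch) Rx(roll)).
In Python, from plant import r gives the robot as it stands. The module is installed in compiled form; this text tells all that it offers.
- The arm moves only by the tool jog_arm, never from a script. Its arguments are lists of equal length, an entry for each row: "travel": the shift along the tool's x, y, z each as a share of 50 cm, from -1 to 1, a list of three; "dr": the turn, a rotation vector about the tool's x, y, z each as a share of 360 degrees, from -1 to 1, a list of three; "claw": the opening, from 0 (shut) to 1 (fully open). A call has exactly 10 rows; each row is the pose to reach, as a shift and turn from the pose commanded when the call began, along the tool's axes at that moment, turning the shorter way round; what a row does not reach only later rows make up. A row lasts 1/8 s, in which the tool goes at most 62.5 mm and 10.7 degrees, less where a joint would pass 70% of its speed; a pose out of reach is approached as far as the arm can. A call with a number of a shift or a turn outside -1 to 1 is refused whole. A call with a gripper value outside its range is refused whole. The fingers move at their own pace and stop on an object; "newtons" is the grip in N (left out, the last holds). Time passes only in rows, so rows that repeat a pose let the fingers close, or fill a call up. It gives the time, the measured TCP pose, the force, the opening and the grip force at its end, in the units of the state.
- r.get_state(): the state, without advancing time (a new reading comes with each control period).
- r.capture(name): name is "scene" or "top" or "wrist"; returns a dict with "pixels" (420x560x3 uint8, red, green, blue), "range_z" (420x560 float32, m along the optical axis (not along the pixel's ray), 0 where there is no reading), "fx", "fy", "cx", "cy" (pixels), "dist_coeffs" ([k1, k2, p1, p2, k3] as OpenCV has them; the pictures are not rectified), "position" and "attitude" of the camera in the world; the wrist camera has in their place "hand_eye" (4x4, takes a point from camera to tool coordinates, whose origin is the TCP and whose axes are the flange's). Camera axes: x right, y up, looking along -z (the intrinsics and any distortion apply to the point x, -y, -z); pixel columns grow to the right and rows downward; lengths in m; the calibration is good to about 2 mm. A picture is of the moment at which its call begins: read the wrist's pose just before it.
- r.close_job(): hands the job in; it is judged then, once.
Trained networks look in the newest picture that a camera, given by its name, has taken for a name from the list of things; names that differ only in an ending like _2 or _b are one class to them, and where a whole thing is asked for, a point or a joint stands for the part that bears it (a point fixed in the world has none). Each returns a list of dicts, best first, with "conf" (0 to 1); they miss things now and then, are a little off and sometimes report something else, mostly with a low value. They report only what shows in the picture. A call takes as long as a camera call. They do not tell look-alikes from the thing itself.
- r.boxes_of(name, camera): "extent" ([left, top, right, bottom] in pixels, round what is visible of it).
- r.regions_of(name, camera): "pixels" (420x560 bool, what is visible of it) and "extent" ([left, top, right, bottom] in pixels, round what is visible of it).
- r.tip_of(name, camera): "at" ([column, row] in pixels: a listed point, or the origin of a listed thing).
The state is a dict: "time_s": time; "joints": joint angles; "qd": joint speeds; "joint_torque": joint torques, N m; "tcp_pos": TCP position; "eef_rot": TCP orientation; "contact_force": force on the tool from outside, world axes, zero at the start; "moment": the same for the moment, N m; "gripper_width": finger opening in m; "gripper_force": force on a finger pad.
Only numpy, scipy, OpenCV 4.12 (cv2) and the standard library are available. Lean on these libraries where they do the work, as an engineer would, in place of code of your own. Each camera call takes 0.05 s, during which the arm holds its last target. There are 200 camera calls.

## Working session

There is one attempt and no reset: what is moved stays moved. The work goes in short steps, Python scripts to look and compute and a tool call to move; the robot and the scene stay as the last step left them, time stands still between calls to the robot, and variables do not carry over. Pictures are saved under pics/ and viewed, at most 10 in all, crops included, and the job is handed in when it is done.

Besides the shell and the picture viewer there is one more tool, called after "Emit:" by a JSON object that holds its "fn" and its "kwargs", one argument or row to a line. jog_arm: Moves the arm, as the interface text tells. Its arguments: {"type":"object","properties":{"travel":{"type":"array"},"dr":{"type":"array"},"claw":{"type":"array"},"newtons":{"type":"number"}},"required":["travel","dr","claw"]}

```bash
mkdir -p pics; cat > h.py <<'E'
import numpy as np, cv2
from scipy.spatial.transform import Rotation as Ro
from plant import r
def pts(c,mask=None):
    K=np.array([[c['fx'],0,c['cx']],[0,c['fy'],c['cy']],[0,0,1.]])
    z=c['range_z']; m=(z>0) if mask is None else (mask&(z>0))
    v,u=np.nonzero(m)
    n=cv2.undistortPoints(np.stack([u,v],1).astype(np.float64)[:,None],K,np.array(c['dist_coeffs'],float)).reshape(-1,2)
    d=z[v,u].astype(float)
    P=np.stack([n[:,0]*d,-n[:,1]*d,-d],1)
    return P,u,v
def att(a):
    a=np.array(a,float)
    if a.shape==(3,3): return a
    if a.size==3: return Ro.from_euler('xyz',a,degrees=True).as_matrix()
    return Ro.from_quat(a).as_matrix()
def world(c,mask=None):
    P,u,v=pts(c,mask)
    return P@att(c['attitude']).T+np.array(c['position']),u,v
def save(c,n): cv2.imwrite('pics/'+n+'.png',c['pixels'][:,:,::-1])
E
python3 - <<'E'
from h import *
for n in ('scene','top'):
    c=r.capture(n); save(c,n+'0'); print(n,c['position'],c['attitude'])
    for o in ('red_bin','bin_ramp','thinner_tin'):
        for d in r.regions_of(o,n):
            W,u,v=world(c,d['pixels'].astype(bool))
            print(o,round(d['conf'],2),np.round(d['extent']),np.round(np.median(W,0),3),np.round(np.percentile(W,[2,98],axis=0),3).tolist(),c['pixels'][d['pixels'].astype(bool)].mean(0).round())
    for o in ('red_bin','bin_ramp','holder'):
        print(o,[(round(d['conf'],2),np.round(d['at'])) for d in r.tip_of(o,n)])
    print(r.get_state())
E
```

```text
scene [ 0.20367671 -0.54688269  0.57325518] [ 54.16649693   0.55004225 -37.78848545]
red_bin 0.78 [258. 130. 324. 179.] [0.787 0.197 0.048] [[0.731, 0.141, 0.002], [0.905, 0.292, 0.077]] [44. 93. 53.]
red_bin 0.76 [243. 237. 353. 320.] [ 0.548 -0.151  0.05 ] [[0.481, -0.218, 0.008], [0.607, -0.059, 0.08]] [121.  61.  56.]
bin_ramp 0.74 [105. 161. 366. 344.] [0.48  0.081 0.016] [[0.379, -0.235, 0.002], [0.616, 0.339, 0.069]] [112. 106.  89.]
thinner_tin 0.65 [280. 176. 315. 224.] [0.678 0.038 0.057] [[0.653, 0.017, 0.001], [0.764, 0.145, 0.077]] [103. 101.  99.]
red_bin [(0.86, array([290., 163.])), (0.65, array([295., 290.]))]
bin_ramp [(0.81, array([238., 258.]))]
holder [(0.58, array([183., 220.])), (0.58, array([297., 290.]))]
{'time_s': 0.35, 'joints': array([-6.08404641e+01,  2.05577044e+01,  6.71924486e-01, -3.05926895e-03,
       -7.01342380e+01, -1.65101261e+01]), 'qd': array([-0.02579386, -0.07542681,  0.08955556,  0.08328095,  0.07194736,
       -0.07377547]), 'joint_torque': array([ 4.53257007e-04, -5.81693888e+01,  2.92856616e+01,  6.99155018e+00,
        1.02236003e-02, 
[... 1020 characters left out ...]
 279.]))]
{'time_s': 0.7, 'joints': array([-6.08437501e+01,  2.05425995e+01,  6.80588848e-01, -1.48909672e-03,
       -7.01358363e+01, -1.65081072e+01]), 'qd': array([ 0.05846763,  0.03753797, -0.01585352,  0.04348763, -0.0575006 ,
        0.01336223]), 'joint_torque': array([ 2.08873657e-04, -5.82156694e+01,  2.93258697e+01,  7.00138897e+00,
        1.26360866e-02, -1.38019499e-05]), 'tcp_pos': array([ 0.14779144, -0.65858131,  0.22658861]), 'eef_rot': array([-1.79998334e+02,  1.95455017e-03, -1.67352363e+02]), 'contact_force': array([ 0.07144029, -1.21997616,  0.16149439]), 'moment': array([ 0.00422147,  0.02722828, -0.01882314]), 'gripper_force': 0.0, 'gripper_width': 0.08784664837551844}
```

View pics/top0.png

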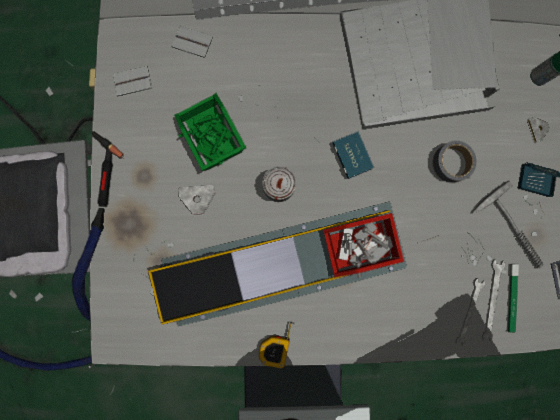

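View pics/scene0.png

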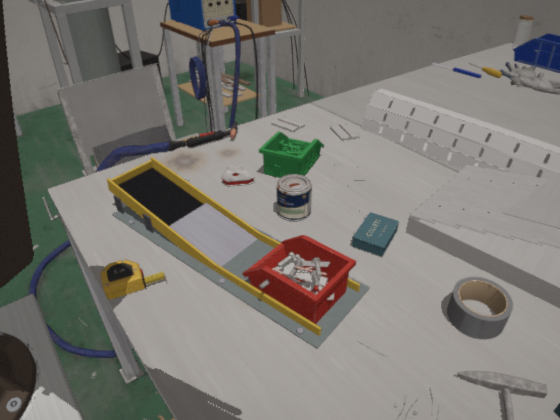

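```bash
python3 - <<'E'
from h import *
c=r.capture('top')
hsv=cv2.cvtColor(c['pixels'],cv2.COLOR_RGB2HSV)
H,S,V=[hsv[:,:,i] for i in range(3)]
red=((H<8)|(H>172))&(S>110)&(V>50)
yel=(H>18)&(H<36)&(S>110)&(V>60)
for n,m in(('red',red),('yel',yel)):
    W,u,v=world(c,m); 
    k=(W[:,0]<.63)&(W[:,0]>.37)&(abs(W[:,1])<.4); W=W[k]
    print(n,len(W),np.percentile(W,[1,50,99],axis=0).round(3).tolist())
    print(cv2.minAreaRect((W[:,:2]*1000).astype(np.float32)))
    np.save(n,W)
W=np.load('yel.npy')
# split rails
for o in r.tip_of('holder','top'),r.tip_of('bin_ramp','top'):
    for d in o:
        a=np.round(d['at']).astype(int); m=np.zeros((420,560),bool); m[a[1]-1:a[1]+2,a[0]-1:a[0]+2]=1
        print(np.median(world(c,m)[0],0))
E
```

```text
red 1606 [[0.481, -0.223, 0.002], [0.548, -0.12, 0.043], [0.614, -0.053, 0.084]]
((545.91259765625, -147.1798095703125), (122.3060073852539, 178.1481170654297), 12.797198295593262)
yel 1254 [[0.378, -0.199, 0.0], [0.483, 0.157, 0.043], [0.625, 0.352, 0.082]]
((496.48504638671875, 64.81826782226562), (134.6185760498047, 598.1809692382812), 13.540392875671387)
[0.47389632 0.1488517  0.03188358]
[ 0.52290162 -0.00280257  0.00497053]
```

```bash
python3 - <<'E'
from h import *
c=r.capture('top')
W,u,v=world(c); k=(W[:,0]<.68)&(W[:,0]>.34)&(W[:,1]<.42)&(W[:,1]>-.32); W=W[k];col=c['pixels'][v[k],u[k]]
Y=np.load('yel.npy')
# each rail line: initial axis at 103.5
best=None
for a in np.arange(100,107,.1):
    t=np.radians(a); n=np.array([-np.sin(t),np.cos(t)])
    q=Y[:,:2]@n; h=np.histogram(q,bins=np.arange(q.min(),q.max()+.002,.002))[0]
    s=(h.astype(float)**2).sum()
    if best is None or s>best[0]: best=(s,a,q,h)
s,a,q,h=best; print(a,h.tolist()); 
m=(q.min()+q.max())/2
c1,c2=np.median(q[q<m]),np.median(q[q>m]); print('rail spacing',c2-c1); mid=(c1+c2)/2
t=np.radians(a); d=np.array([np.cos(t),np.sin(t)]); n=np.array([-d[1],d[0]])
o=np.array([.523,-.003]); o=o+(mid-o@n)*n
x=(W[:,:2]-o)@d; y=(W[:,:2]-o)@n
for s in np.arange(-.29,.37,.01):
    k=(abs(x-s)<.005)&(abs(y)<.045)
    if k.any(): print(round(s,2),np.median(W[k,2]).round(4),np.median(col[k],0))
R=np.load('red.npy'); X=(R[:,:2]-o)@d; Yy=(R[:,:2]-o)@n
print('o',o,'red x',np.percentile(X,[0,1,3,97,99,100]).round(3),'y',np.percentile(Yy,[1,99]).round(3))
hi=R[:,2]>.07; print('high red', np.percentile(X[hi],[2,50,98]).round(3),np.percentile(Yy[hi],[2,98]).round(3))
c=r.capture('scene');hsv=cv2.cvtColor(c['pixels'],cv2.COLOR_RGB2HSV)
red=((hsv[...,0]<8)|(hsv[...,0]>172))&(hsv[...,1]>110)&(hsv[...,2]>50)
R,_,_=world(c,red);R=R[(R[:,0]<.65)&(R[:,0]>.44)&(R[:,1]<0)];X=(R[:,:2]-o)@d; Yy=(R[:,:2]-o)@n
for z in (.015,.03,.045,.06,.075):
    k=abs(R[:,2]-z)<.007; print(z,k.sum(),np.percentile(X[k],[1,5,50,99]).round(3),np.percentile(Yy[k],[1,99]).round(3))
E
```

```text
103.4999999999998 [139, 200, 217, 63, 3, 3, 2, 3, 3, 2, 3, 3, 3, 3, 2, 3, 2, 3, 3, 3, 2, 2, 1, 3, 3, 3, 3, 2, 3, 2, 2, 2, 3, 4, 2, 3, 2, 3, 3, 3, 3, 2, 3, 2, 3, 2, 2, 3, 3, 3, 2, 2, 4, 3, 3, 2, 3, 4, 1, 3, 15, 191, 155, 73, 38, 7, 7, 1]
rail spacing 0.11995460342849601
-0.29 0.0006 [131. 130. 125.]
-0.28 0.0013 [131. 131. 126.]
-0.27 0.0009 [131. 131. 126.]
-0.26 0.001 [131. 131. 126.]
-0.25 0.001 [132. 132. 127.]
-0.24 0.0019 [129. 129. 124.]
-0.23 0.0074 [109.5  80.5  76. ]
-0.22 0.0794 [128.  55.  51.]
-0.21 0.062 [48. 16. 13.]
-0.2 0.0089 [65. 40. 38.]
-0.19 0.0116 [112.   83.5  81. ]
-0.18 0.0451 [137. 123. 117.]
-0.17 0.0512 [130.  128.5 123. ]
-0.16 0.047 [128. 127. 121.]
-0.15 0.0493 [116. 112. 108.]
-0.14 0.0493 [103.   94.5  90. ]
-0.13 0.0471 [90.5 82.  80. ]
-0.12 0.0383 [128.5 120.  117. ]
-0.11 0.0402 [114. 111. 105.]
-0.1 0.0274 [77.  69.5 66. ]
-0.09 0.009 [142.   34.5  29.5]
-0.08 0.0077 [142.  29.  21.]
-0.07 0.0173 [90. 17. 11.]
-0.06 0.0373 [118.  29.  24.]
-0.05 0.0044 [43. 50. 49.]
-0.04 0.0047 [86. 98. 97.]
-0.03 0.0047 [86. 99. 97.]
-0.02 0.0049 [86. 98. 96.]

[... 765 characters left out ...]
82 [30. 31. 32.]
0.27 0.0396 [30. 31. 32.]
0.28 0.0414 [30. 31. 32.]
0.29 0.0432 [30. 30. 31.]
0.3 0.0455 [29. 30. 31.]
0.31 0.0466 [30. 31. 31.]
0.32 0.0483 [30. 31. 31.]
0.33 0.05 [30. 30. 31.]
0.34 0.052 [29. 30. 31.]
0.35 0.061 [56.5 44.  24. ]
0.36 0.0684 [118.  94.  25.]
o [ 0.51637623 -0.00459023] red x [-0.235 -0.216 -0.214 -0.059 -0.057 -0.056] y [-0.056  0.059]
high red [-0.216 -0.176 -0.098] [-0.055  0.058]
0.015 427 [-0.208 -0.208 -0.166 -0.067] [-0.047  0.054]
0.03 793 [-0.209 -0.208 -0.14  -0.062] [-0.047  0.055]
0.045 843 [-0.209 -0.209 -0.131 -0.057] [-0.048  0.059]
0.06 584 [-0.209 -0.208 -0.146 -0.073] [-0.049  0.059]
0.075 1389 [-0.216 -0.215 -0.177 -0.095] [-0.054  0.061]
```

```bash
cat >> h.py <<'E'
a=np.radians(103.5); D=np.array([np.cos(a),np.sin(a),0]); N=np.array([-D[1],D[0],0]); O=np.array([.5133,.0081,0]); Z=np.array([0,0,1.])
T=np.radians(24)
RT=np.stack([-D*np.cos(T)-Z*np.sin(T),np.zeros(3),D*np.sin(T)-Z*np.cos(T)],1); RT[:,1]=np.cross(RT[:,2],RT[:,0])
def P(x,z,n=.003): return O+D*x+N*n+Z*z
def go(p,R=RT):
    s=r.get_state(); R0=Ro.from_euler('xyz',s['eef_rot'],degrees=True).as_matrix()
    print('pos',s['tcp_pos'].round(4),'t',s['time_s'],'ramp',np.round([(s['tcp_pos']-O)@D,(s['tcp_pos']-O)@N,s['tcp_pos'][2]],4),'F',s['contact_force'].round(1))
    print('travel',(R0.T@(p-s['tcp_pos'])/.5).round(4).tolist(),'dr',(Ro.from_matrix(R0.T@R).as_rotvec(degrees=True)/360).round(4).tolist())
E
python3 -c "
from h import *
print(RT, P(-.27,.15)); go(P(-.27,.15))"
```

```text
[[ 2.13262952e-01 -9.72369920e-01 -9.49507836e-02]
 [-8.88304124e-01 -2.33445364e-01  3.95498477e-01]
 [-4.06736643e-01  1.38777878e-17 -9.13545458e-01]] [ 0.57341314 -0.25514021  0.15      ]
pos [ 0.1478 -0.6586  0.2266] t 0.95 ramp [-0.563   0.511   0.2266] F [-1.  -0.4 -0.8]
travel [-1.0073, 0.6009, 0.1532] dr [-0.0528, -0.052, -0.2483]
```

Emit:
{"fn": "jog_arm", "kwargs": {
  "travel": [
    [-0.1, 0.06, 0.015],
    [-0.2, 0.12, 0.03],
    [-0.3, 0.18, 0.045],
    [-0.4, 0.24, 0.06],
    [-0.5, 0.3, 0.075],
    [-0.6, 0.36, 0.09],
    [-0.7, 0.42, 0.105],
    [-0.8, 0.48, 0.12],
    [-0.9, 0.54, 0.135],
    [-1.0, 0.6, 0.15]
  ],
  "dr": [
    [-0.005, -0.005, -0.025],
    [-0.011, -0.01, -0.05],
    [-0.016, -0.016, -0.075],
    [-0.021, -0.021, -0.1],
    [-0.026, -0.026, -0.124],
    [-0.032, -0.031, -0.149],
    [-0.037, -0.036, -0.174],
    [-0.042, -0.042, -0.199],
    [-0.0475, -0.047, -0.223],
    [-0.0528, -0.052, -0.2483]
  ],
  "claw": [0.5, 0.5, 0.5, 0.5, 0.5, 0.5, 0.5, 0.5, 0.5, 0.5]
}}

```text
time_s: 2.2
tcp_pos: [0.5712, -0.2552, 0.1515]
eef_rot: [-179.9, 24.0, -76.2]
contact_force: [0.9, -0.9, 0.3]
gripper_width: 0.0438
gripper_force: 0.0
```

```bash
python3 -c "
from h import *
go(P(-.27,.033))"
```

```text
pos [ 0.5712 -0.2552  0.1515] t 2.2 ramp [-0.2696  0.0052  0.1515] F [ 0.9 -0.9  0.3]
travel [0.0973, -0.0041, 0.2161] dr [0.0001, 0.0001, 0.0008]
```

Emit:
{"fn": "jog_arm", "kwargs": {
  "travel": [
    [0.02, -0.001, 0.04],
    [0.04, -0.002, 0.08],
    [0.06, -0.003, 0.13],
    [0.08, -0.004, 0.175],
    [0.0973, -0.004, 0.216],
    [0.0973, -0.004, 0.216],
    [0.08, -0.004, 0.2235],
    [0.0644, -0.004, 0.2307],
    [0.0516, -0.004, 0.2364],
    [0.0516, -0.004, 0.2364]
  ],
  "dr": [
    [0, 0, 0.0008],
    [0, 0, 0.0008],
    [0, 0, 0.0008],
    [0, 0, 0.0008],
    [0, 0, 0.0008],
    [0, 0, 0.0008],
    [0, 0, 0.0008],
    [0, 0, 0.0008],
    [0, 0, 0.0008],
    [0, 0, 0.0008]
  ],
  "claw": [0.5, 0.5, 0.5, 0.5, 0.5, 0.5, 0.5, 0.5, 0.5, 0.5]
}}

```text
time_s: 3.45
tcp_pos: [0.5664, -0.2313, 0.0338]
eef_rot: [179.9, 24.0, -76.7]
contact_force: [-0.9, -1.6, -0.5]
gripper_width: 0.0439
gripper_force: 0.0
```

```bash
python3 -c "
from h import *
go(P(-.135,.033)); c=r.capture('scene'); save(c,'s1')"
```

```text
pos [ 0.5664 -0.2313  0.0338] t 3.45 ramp [-0.2452  0.0043  0.0338] F [-0.9 -1.6 -0.5]
travel [-0.2007, -0.0017, 0.0911] dr [-0.0001, -0.0001, -0.0006]
```

View pics/s1.png

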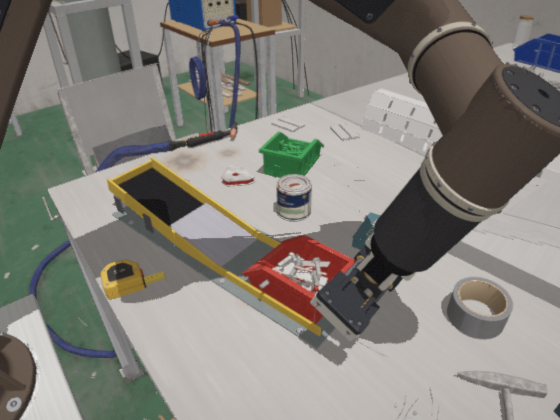

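The gripper stands clear behind the bin's back wall (about 340,300). Next I'll start the push.

Emit:
{"fn": "jog_arm", "kwargs": {
  "travel": [
    [-0.02, 0, 0.009],
    [-0.04, 0, 0.018],
    [-0.06, 0, 0.027],
    [-0.08, -0.001, 0.036],
    [-0.1, -0.001, 0.045],
    [-0.12, -0.001, 0.054],
    [-0.14, -0.001, 0.063],
    [-0.16, -0.002, 0.072],
    [-0.18, -0.002, 0.081],
    [-0.2, -0.002, 0.09]
  ],
  "dr": [
    [0, 0, -0.0003],
    [0, 0, -0.0006],
    [0, 0, -0.0006],
    [0, 0, -0.0006],
    [0, 0, -0.0006],
    [0, 0, -0.0006],
    [0, 0, -0.0006],
    [0, 0, -0.0006],
    [0, 0, -0.0006],
    [0, 0, -0.0006]
  ],
  "claw": [0.5, 0.5, 0.5, 0.5, 0.5, 0.5, 0.5, 0.5, 0.5, 0.5]
}}

```text
time_s: 4.75
tcp_pos: [0.5421, -0.1246, 0.0328]
eef_rot: [180.0, 24.0, -76.6]
contact_force: [0.2, -3.8, 0.1]
gripper_width: 0.0441
gripper_force: 1.5
```

```bash
python3 -c "
from h import *
go(P(-.015,.033)); c=r.capture('top'); save(c,'t1')"
```

```text
pos [ 0.5421 -0.1246  0.0328] t 4.75 ramp [-0.1357  0.003   0.0328] F [ 0.2 -3.8  0.1]
travel [-0.2208, 0.0003, 0.0977] dr [-0.0, -0.0001, -0.0002]
```

View pics/t1.png

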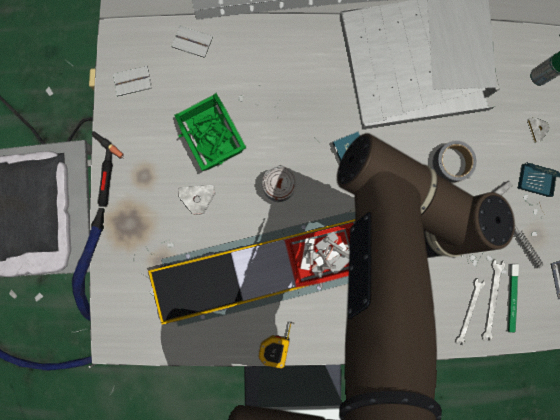

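The bin follows straight, with its front at about (292,260). I'll keep pushing to the slope foot.

Emit:
{"fn": "jog_arm", "kwargs": {
  "travel": [
    [-0.022, 0, 0.01],
    [-0.044, 0, 0.0195],
    [-0.066, 0, 0.029],
    [-0.088, 0, 0.039],
    [-0.11, 0, 0.049],
    [-0.132, 0, 0.0585],
    [-0.154, 0, 0.068],
    [-0.176, 0, 0.078],
    [-0.198, 0, 0.088],
    [-0.22, 0, 0.0977]
  ],
  "dr": [
    [0, 0, 0],
    [0, 0, 0],
    [0, 0, 0],
    [0, 0, 0],
    [0, 0, 0],
    [0, 0, 0],
    [0, 0, 0],
    [0, 0, 0],
    [0, 0, 0],
    [0, 0, 0]
  ],
  "claw": [0.5, 0.5, 0.5, 0.5, 0.5, 0.5, 0.5, 0.5, 0.5, 0.5]
}}

```text
time_s: 6.05
tcp_pos: [0.5139, -0.0072, 0.0327]
eef_rot: [180.0, 24.0, -76.6]
contact_force: [-0.3, -1.0, -1.4]
gripper_width: 0.0438
gripper_force: 0.9
```

```bash
python3 -c "
from h import *
go(P(.1,.033+.0176)); c=r.capture('scene'); save(c,'s2')"
```

```text
pos [ 0.5139 -0.0072  0.0327] t 6.05 ramp [-0.0151  0.003   0.0327] F [-0.3 -1.  -1.4]
travel [-0.2247, 0.0003, 0.061] dr [0.0, 0.0, -0.0002]
```

View pics/s2.png

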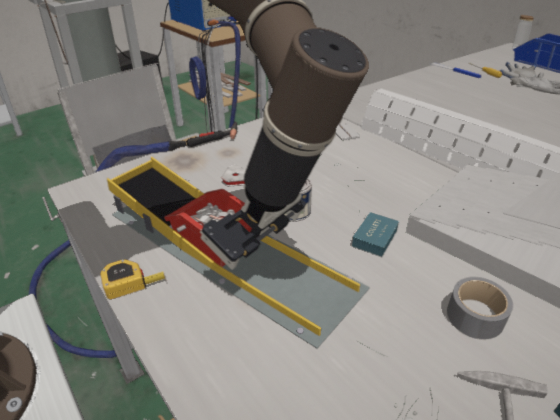

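The bin's back is at the slope foot, its walls near (170–250, 195–260), and the tin still stands where it was. Now up the slope.

Emit:
{"fn": "jog_arm", "kwargs": {
  "travel": [
    [-0.022, 0, 0.007],
    [-0.044, 0, 0.013],
    [-0.067, 0, 0.0185],
    [-0.09, 0, 0.0245],
    [-0.112, 0, 0.0305],
    [-0.135, 0, 0.0365],
    [-0.157, 0, 0.0425],
    [-0.18, 0, 0.049],
    [-0.202, 0, 0.055],
    [-0.2247, 0, 0.061]
  ],
  "dr": [
    [0, 0, 0],
    [0, 0, 0],
    [0, 0, 0],
    [0, 0, 0],
    [0, 0, 0],
    [0, 0, 0],
    [0, 0, 0],
    [0, 0, 0],
    [0, 0, 0],
    [0, 0, 0]
  ],
  "claw": [0.5, 0.5, 0.5, 0.5, 0.5, 0.5, 0.5, 0.5, 0.5, 0.5]
}}

```text
time_s: 7.35
tcp_pos: [0.4866, 0.1049, 0.0504]
eef_rot: [179.9, 24.0, -76.6]
contact_force: [0.4, -1.0, -2.0]
gripper_width: 0.0438
gripper_force: 0.9
```

```bash
python3 -c "
from h import *
go(P(.158,.03+.029)); c=r.capture('scene'); save(c,'s3')"
```

```text
pos [0.4866 0.1049 0.0504] t 7.35 ramp [0.1003 0.0033 0.0504] F [ 0.4 -1.  -2. ]
travel [-0.1123, -0.0004, 0.0313] dr [0.0001, 0.0001, -0.0003]
```

View pics/s3.png

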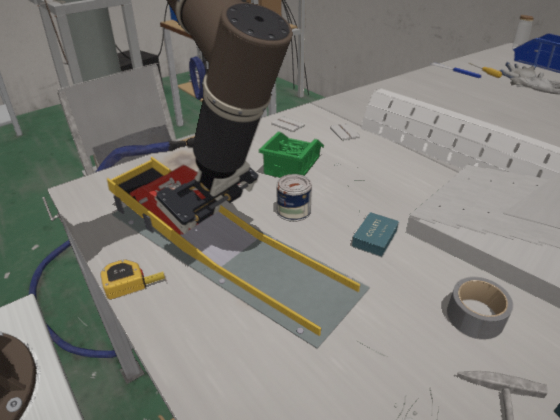

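The bin is upright between the rails near (170,190), with its nose in the holder. Now the last stretch over the lip, slowly.

Emit:
{"fn": "jog_arm", "kwargs": {
  "travel": [
    [-0.014, 0, 0.004],
    [-0.028, 0, 0.008],
    [-0.042, 0, 0.0115],
    [-0.056, 0, 0.0155],
    [-0.07, 0, 0.0195],
    [-0.084, 0, 0.0235],
    [-0.098, 0, 0.0275],
    [-0.1123, 0, 0.0313],
    [-0.1123, 0, 0.0313],
    [-0.1123, 0, 0.0313]
  ],
  "dr": [
    [0, 0, 0],
    [0, 0, 0],
    [0, 0, 0],
    [0, 0, 0],
    [0, 0, 0],
    [0, 0, 0],
    [0, 0, 0],
    [0, 0, 0],
    [0, 0, 0],
    [0, 0, 0]
  ],
  "claw": [0.5, 0.5, 0.5, 0.5, 0.5, 0.5, 0.5, 0.5, 0.5, 0.5]
}}

```text
time_s: 8.65
tcp_pos: [0.4739, 0.1603, 0.0592]
eef_rot: [180.0, 24.0, -76.6]
contact_force: [-0.6, 0.6, -0.0]
gripper_width: 0.044
gripper_force: 0.0
```

```bash
python3 -c "
from h import *
go(P(.06,.13))"
```

```text
pos [0.4739 0.1603 0.0592] t 8.65 ramp [0.1572 0.0028 0.0592] F [-0.6  0.6 -0. ]
travel [0.1199, 0.0002, -0.2085] dr [0.0, 0.0001, -0.0002]
```

Emit:
{"fn": "jog_arm", "kwargs": {
  "travel": [
    [0.02, 0, -0.009],
    [0.04, 0, -0.018],
    [0.06, 0, -0.027],
    [0.08, 0, -0.036],
    [0.12, 0, -0.054],
    [0.16, 0, -0.1],
    [0.2, 0, -0.18],
    [0.25, 0, -0.26],
    [0.3, 0, -0.34],
    [0.35, 0, -0.42]
  ],
  "dr": [
    [0, 0, 0],
    [0, 0, 0],
    [0, 0, 0],
    [0, 0, 0],
    [0, 0, 0],
    [0, 0, 0],
    [0, 0, 0],
    [0, 0, 0],
    [0, 0, 0],
    [0, 0, 0]
  ],
  "claw": [0.5, 0.5, 0.5, 0.5, 0.5, 0.5, 0.5, 0.5, 0.5, 0.5]
}}

```text
time_s: 9.9
tcp_pos: [0.531, -0.0806, 0.1807]
eef_rot: [180.0, 24.0, -76.6]
contact_force: [0.9, 0.1, -0.3]
gripper_width: 0.0438
gripper_force: 0.0
```

```bash
python3 - <<'E'
from h import *
go(P(.06,.13))
for n in ('top','scene'):
    c=r.capture(n); save(c,n+'9')
    hsv=cv2.cvtColor(c['pixels'],cv2.COLOR_RGB2HSV)
    red=((hsv[...,0]<8)|(hsv[...,0]>172))&(hsv[...,1]>110)&(hsv[...,2]>50)
    R,_,_=world(c,red);k=(R[:,0]<.6)&(R[:,0]>.36)&(R[:,1]>.05)&(R[:,1]<.4);R=R[k]
    L=O+D*.150+Z*.020; e=D*np.cos(np.radians(10))+Z*np.sin(np.radians(10)); q=np.cross(e,N)
    X=(R-L)@e; Y=(R-L)@N; H=(R-L)@(q if q[2]>0 else -q)
    print(n,len(R),'x',np.percentile(X,[1,5,95,99]).round(3),'y',np.percentile(Y,[1,99]).round(3),'h',np.percentile(H,[1,99]).round(3))
    for h in (.02,.04,.06,.072):
        m=abs(H-h)<.007
        if m.sum()>5: print(h,m.sum(),np.percentile(X[m],[1,5,50,95,99]).round(3))
    k=(H>.068); print('rear top h',np.median(H[k&(X<.03)]))
    for d in r.regions_of('thinner_tin',n)[:1]:
        W,_,_=world(c,d['pixels'].astype(bool)); print('tin',np.median(W,0).round(3))
E
```

```text
pos [ 0.531  -0.0806  0.1807] t 9.9 ramp [-0.0904  0.0035  0.1807] F [ 0.9  0.1 -0.3]
travel [-0.2334, -0.0005, 0.215] dr [-0.0, 0.0, -0.0003]
top 1956 x [0.016 0.02  0.172 0.177] y [-0.056  0.057] h [-0.002  0.08 ]
0.02 104 [0.025 0.025 0.163 0.166 0.167]
0.04 229 [0.024 0.024 0.169 0.175 0.176]
0.06 121 [0.024 0.024 0.136 0.154 0.157]
0.072 650 [0.016 0.017 0.055 0.131 0.14 ]
rear top h 0.07494697846296934
tin [0.69  0.054 0.073]
scene 2494 x [0.017 0.018 0.168 0.171] y [-0.054  0.058] h [0.003 0.077]
0.02 380 [0.023 0.024 0.04  0.168 0.17 ]
0.04 482 [0.023 0.023 0.073 0.171 0.175]
0.06 308 [0.018 0.019 0.07  0.141 0.147]
0.072 780 [0.016 0.017 0.048 0.122 0.131]
rear top h 0.07453461047773399
tin [0.677 0.027 0.043]
```

View pics/scene9.png

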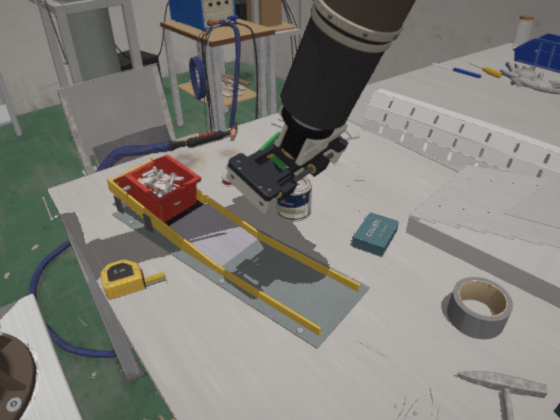

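View pics/top9.png

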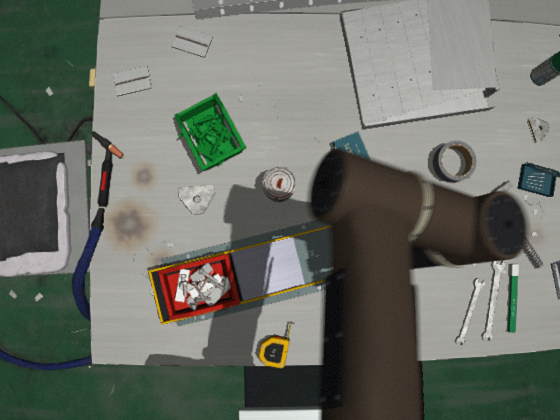

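The bin sits in the holder, at about (160,190) in the scene view and (200,285) from above. Its back face is about 24 mm past the lip, so its origin is near 98 mm, and the rear rim is 75 mm above the floor, so it sits flat. The tin hasn't moved, and the arm is clear.

```bash
python3 -c "
from plant import r
print(r.close_job())"
```

```text
the job is handed in; nothing more can be done
None
```

The red bin was pushed up the ramp and over the lip, and sits flat in the holder with its origin about 98 mm along; the arm has let go and is clear, the tin is unmoved, and the job was handed in at about 10 s.

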